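# Transfer the crimp die row to the die carrier and close the keeper bar

### The job

Set up the die carrier for the next job: move the three crimp dies from the storage rack into the carrier's three pockets in the same order, counting in each from the end with the brass pin, with the dies' heels on the side of the carrier's end saddles. The yellow die is lower than the others, so put the brass packing block flat in its pocket first, lengthwise like the dies, and stand the yellow die square on top of it. Last, lay the steel keeper bar across the three heels so that it rests down between the prongs of both end saddles, roughly centred, and let everything go.

Things in the scene. Friction and masses are not known exactly. Their poses are not given: they have to be found in the camera images.
- rack: Storage rack: aluminium rail 60 (x) x 166 (y) x 12 mm, fixed, with three coloured nests at y = +44, 0, -44 mm in any order. A brass pin, top 32 mm above the table, marks its +y end: place one is at y = +44. Origin: centre of its underside, on the table; z up. (Keep the arm clear of the tall press behind the table's middle: its front is 0.565 m from the base, y -0.26 to +0.14, from 0.22 m up.)
- red_nest: Low open red plastic nest 70 (x) x 41 (y) x 8 mm, floor 3 mm thick, clipped on the rack (fixed). Origin: centre of its underside, 12 mm above the table; axes along the rack's. The red die starts in it; the nest stays behind and shows that die's place in the row.
- blue_nest: Low open blue plastic nest 70 (x) x 41 (y) x 8 mm, floor 3 mm thick, clipped on the rack (fixed). Origin: centre of its underside, 12 mm above the table; axes along the rack's. The blue die starts in it; the nest stays behind and shows that die's place in the row.
- yellow_nest: Low open yellow plastic nest 70 (x) x 41 (y) x 8 mm, floor 3 mm thick, clipped on the rack (fixed). Origin: centre of its underside, 12 mm above the table; axes along the rack's. The yellow die starts in it; the nest stays behind and shows that die's place in the row.
- red_die: Crimp die: red base 56 (x) x 28 (y) x 26 mm high, steel nose 20 (x) x 22 (y) mm centred at x = -18 mm, top at 52 mm; the base from x = -8 to +28 mm is the heel. Origin: centre of the underside, z up. 0.3 kg. Starts in the red nest, 3 mm above its origin, axes along the nest's. Seated: origin 8 mm above the carrier's, x axis along the carrier's.
- blue_die: Crimp die: blue base 56 (x) x 28 (y) x 26 mm high, steel nose 20 (x) x 22 (y) mm centred at x = -18 mm, top at 52 mm; the base from x = -8 to +28 mm is the heel. Origin: centre of the underside, z up. 0.3 kg. Starts in the blue nest, 3 mm above its origin, axes along the nest's. Seated: origin 8 mm above the carrier's, x axis along the carrier's.
- yellow_die: Crimp die: yellow base 56 (x) x 28 (y) x only 12 mm high, steel nose 20 (x) x 22 (y) mm centred at x = -18 mm, top at 38 mm; the base from x = -8 to +28 mm is the heel. Origin: centre of the underside, z up. 0.2 kg. Starts in the yellow nest, 3 mm above its origin, axes along the nest's. Seated: origin (on the packing block) 22 mm above the carrier's, x axis along the carrier's.
- packing_block: Plain brass block 56 (x) x 28 (y) x 14 mm thick, the footprint of a die's base, alike either way round. Lies flat on the table at the left front. Best gripped across its 56 mm length (along x): in an end pocket the cheek leaves little room at its side. Origin: centre of its underside; z up. 0.15 kg. Seated: its origin 8 mm above the carrier's, x axis along the carrier's.
- carrier: Dark steel plate 88 (x) x 168 (y) mm, fixed. Pockets 66 (x) x 38 (y) mm centred at x = 0, y = -44, 0, +44 mm; floor 8 mm up, bright ribs 4 mm high round them. Brass pin (30 mm high) at the -y end: place one is y = -44. Grey cheeks at y = +-75.5 carry saddles at x = +12: bottom 33 mm up, prongs 24 mm apart, flaring to 44, tops 55 mm up. Origin: centre of underside, on the table; z up.
- keeper_bar: Steel bar 18 (x) x 172 (y) x 12 mm, 0.35 kg, alike either way round, with a black grip block 16 (x) x 30 (y) mm on its middle, 12 to 40 mm up. Best gripped along y (30 mm), so the fingers clear the die noses. Origin: centre of its underside; z up. Lies on the table between rack and carrier. Seated: origin at carrier x = +12, y = 0, z = 34 mm, y axis along the carrier's.

How it is judged:
By the outcome, as a careful person would: the job done as asked, in the order asked, and still so for the second after the job is handed in, with the robot touching nothing.
It also fails if it takes over 136 s, if anything falls off the work surface, if the arm or the gripper's body presses on something with over 40 N, if the wrist force passes 120 N, or if a joint passes its speed limit or range.

### The arm

A 6-joint arm with a two-finger parallel gripper is mounted at the origin on a cart in front of the work surface, level with it; the furniture and walls round the work are solid. World frame = base frame: x ahead of the robot, y to its left, z up, the work surface at z = 0. Lengths are in mm, angles in rad, forces in N, time in s.
With the tool pointing down it reaches from about 350 to 975 mm from the base axis. Payload 7.1 kg.
Tool frame: the origin (TCP) lies midway between the tips of the shut fingers; the grasp point (between the pads) lies 19 mm behind it (ctrl.tcp_to_grasp is the distance from the TCP to the grasp point, in mm); z points along the fingers, y is the line along which they close (so a half turn about z gives the same grasp; the last joint's range is limited). The gripper opens to 88 mm and grips with 3 to 60 N. Pads are 20 mm wide; open, the fingers measure 115 mm over their backs; the gripper's body (75 mm by 178 mm) begins 61 mm behind the grasp point.
Start: joints at [-1.277, 0.423, 1.63, -0, 1.089, -0.019], TCP at [192.345, -594.65, 222.675] pointing down, gripper open.
Joint ranges: [-3, 3], [-0.9, 2.11], [0.09, 2.58], [-1.31, 4.45], [0.11, 2.69], [-2.54, 2.54]. Speed limits (rad/s): [2.39, 2.39, 3.01, 3.14, 3.14, 3.14].

### API

Orientations are given as a rotation vector (axis times angle).
In Python, from workcell import get_obs, cams, ticket, boxes_of, ctrl gives the robot as it stands.
- The arm moves only by the shell command python3 -m creep 'ROWS' [OPENING]. ROWS is JSON, one flat list of numbers, 4 for each row, row after row: the shift along the world's x, y, z in m, then the turn about the world's z in rad. In form: [tx, ty, tz, spin, tx, ty, tz, spin, ...]. A call has 1 to 10 rows; each row is the pose to reach, as a shift and turn from the pose commanded when the call began; what a row does not reach only later rows make up. A row lasts 1/12 s, in which the tool goes at most 41.7 mm and 7.16 degrees, less where a joint would pass 70% of its speed; a pose out of reach is approached as far as the arm can. A call with a gripper value outside its range is refused whole. OPENING is the opening, from 0 (shut) to 1 (fully open), set as the call begins (- or left out, the last holds). The fingers move at their own pace and stop on an object; the grip force is fixed at half the most. Time passes only in rows, so rows that repeat a pose let the fingers close. It gives the time, the measured TCP pose, the force, the opening and the grip force at its end, in the units of the state.
- get_obs(): the state, without advancing time (a new reading comes with each control period).
- cams.get_image(name): name is "scene" or "top" or "wrist"; returns (picture, depth): 400x640x3 uint8, red, green, blue; 400x640 float32, mm along the optical axis (not along the pixel's ray), 0 where there is no reading.
- cams.get_calibration(name): a dict with "mtx" (3x3 intrinsics, pixels), "D" ([k1, k2, p1, p2, k3] as OpenCV has them; the pictures are not rectified), "R" (3x3) and "t" (3): a world point X has camera coordinates R X + t; the wrist camera has in their place "mount" (4x4, takes a point from camera to tool coordinates, whose origin is the TCP and whose axes are the flange's). Camera axes: x right, y down, z forward; pixel columns grow to the right and rows downward; lengths in mm; the calibration is good to about 2 mm. A picture is of the moment at which its call begins: read the wrist's pose just before it. get_calibration takes no time and is no camera call.
- ticket.close_job(): hands the job in; it is judged then, once.
Trained networks look in the newest picture that a camera, given by its name, has taken for a name from the list of things; names that differ only in an ending like _2 or _b are one class to them, and where a whole thing is asked for, a point or a joint stands for the part that bears it (a point fixed in the world has none). Each returns a list of dicts, best first, with "score" (0 to 1); they miss things now and then, are a little off and sometimes report something else, mostly with a low value. They report only what shows in the picture. A call takes as long as a camera call.
- boxes_of(camera, target): "centre" ([column, row] in pixels, amid what is visible of it).
The state is a dict: "t": time; "qpos": joint angles; "qvel": joint speeds; "joint_torque": joint torques, N m; "ee_pos": TCP position; "orientation": TCP orientation; "ft_force": force on the tool from outside, world axes, zero at the start; "moment": the same for the moment, N m; "width": finger opening in mm; "grasp_force": force on a finger pad.
Only numpy, scipy, OpenCV 4.12 (cv2) and the standard library are available. Lean on these libraries where they do the work, as an engineer would, in place of code of your own. Each camera call takes 0.05 s, during which the arm holds its last target. There are 200 camera calls.

## Working session

There is one attempt and no reset: what is moved stays moved. The work goes in short steps, Python scripts to look and compute and a shell command to move; the robot and the scene stay as the last step left them, time stands still between calls to the robot, and variables do not carry over. Pictures are saved under pics/ and viewed, at most 14 in all, crops included, and the job is handed in when it is done.

```bash
mkdir -p pics; ls
cat > h.py <<'E'
import numpy as np, cv2
from workcell import get_obs, cams, ticket, boxes_of, ctrl
from scipy.spatial.transform import Rotation as Rn
def cam(name):
    c=cams.get_calibration(name); K=np.array(c["mtx"],float); D=np.array(c["D"],float)
    if "R" in c: R=np.array(c["R"],float); t=np.array(c["t"],float).ravel()
    else:
        o=get_obs(); M=np.eye(4); M[:3,:3]=Rn.from_rotvec(o["orientation"]).as_matrix(); M[:3,3]=o["ee_pos"]
        W=np.linalg.inv(M@np.array(c["mount"],float)); R=W[:3,:3]; t=W[:3,3]
    return K,D,R,t
def cloud(name):
    "picture, per-pixel world points (nan where no depth)"
    K,D,R,t=cam(name); im,d=cams.get_image(name)
    h,w=d.shape; u,v=np.meshgrid(np.arange(w),np.arange(h))
    p=cv2.undistortPoints(np.stack([u,v],-1).reshape(-1,1,2).astype(np.float32),K,D).reshape(h,w,2)
    P=np.dstack([p[...,0]*d,p[...,1]*d,d]); X=(P-t)@R; X[d<=0]=np.nan
    return im,X
def save(im,n): cv2.imwrite("pics/"+n+".png",cv2.cvtColor(im,cv2.COLOR_RGB2BGR))
E
python3 - <<'E'
from h import *
o=get_obs(); print(o["t"],o["ee_pos"],o["orientation"],o["width"])
im,X=cloud("top"); save(im,"top0"); np.save("top0.npy",X)
for n in ["rack","red_die","blue_die","yellow_die","packing_block","carrier","keeper_bar"]:
    for b in boxes_of("top",n)[:2]:
        c,r=np.round(b["centre"]).astype(int); print(n,round(b["score"],2),c,r,np.round(X[r,c],0))
E
```

```text
pics
0.0 [ 192.20697969 -594.11884764  221.90891835] [-3.10176178e+00 -4.89094493e-01  2.97650240e-04] 87.85652136077192
rack 0.88 413 196 [ 459. -262.   13.]
blue_die 0.78 424 200 [ 443. -286.   41.]
yellow_die 0.62 455 193 [ 465. -376.   29.]
packing_block 0.66 197 204 [432. 346.  13.]
packing_block 0.23 436 197 [ 451. -319.   40.]
carrier 0.85 259 199 [448. 172.   7.]
keeper_bar 0.93 349 197 [449. -81.  43.]
```

View pics/top0.png

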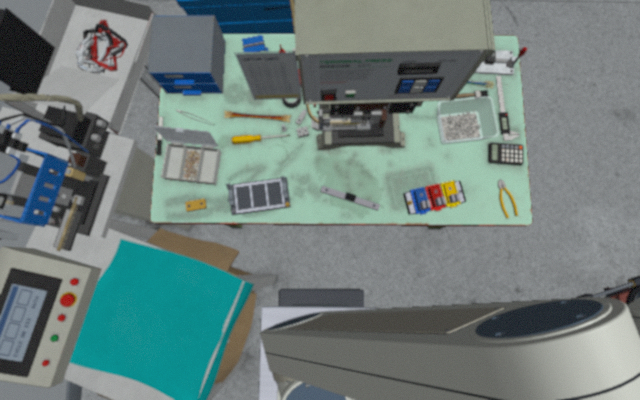

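The rack is on the right (columns 408–463, rows 180–213, order blue, red, yellow from the left). The bar is at (349,197), the carrier at (258,195) and the block at (197,204). Next I'll check the wrist camera mount so I can plan a close look.

Run:
```python
from h import *
c=cams.get_calibration("wrist"); print(np.round(c["mount"],3)); print(np.round(c["mtx"]))
print(np.round(Rn.from_rotvec(get_obs()["orientation"]).as_matrix(),3), ctrl.tcp_to_grasp)
im,X=cloud("scene"); save(im,"scene0")
```

```text
[[  -0.      -0.963   -0.269   72.705]
 [   1.      -0.       0.       0.511]
 [  -0.      -0.269    0.963 -162.166]
 [   0.       0.       0.       1.   ]]
[[311.   0. 325.]
 [  0. 311. 196.]
 [  0.   0.   1.]]
[[ 0.951  0.308 -0.   ]
 [ 0.308 -0.951  0.   ]
 [ 0.    -0.    -1.   ]] 18.700000000000003
```

```bash
python3 -m creep '[0.03,0.025,0.02,0, 0.06,0.05,0.04,0, 0.085,0.075,0.06,0, 0.11,0.1,0.08,0, 0.135,0.125,0.1,0, 0.16,0.15,0.12,0, 0.18,0.175,0.14,0, 0.19,0.2,0.15,0, 0.2,0.22,0.15,0, 0.2,0.22,0.15,0]' 1
```

```text
t: 1.28
ee_pos: [394.0, -371.9, 373.9]
orientation: [3.102, 0.494, 0.003]
ft_force: [0.2, 0.3, -0.4]
width: 87.7
grasp_force: 0.0
```

Run:
```python
from h import *
im,X=cloud("wrist"); save(im,"w1"); np.save("w1.npy",X)
for n in ["rack","red_die","blue_die","yellow_die","red_nest","blue_nest","yellow_nest","keeper_bar"]:
    for b in boxes_of("wrist",n)[:1]:
        c,r=np.round(b["centre"]).astype(int); print(n,round(b["score"],2),c,r,np.round(X[r,c],0))
```

```text
rack 0.64 320 105 [ 467. -340.   14.]
red_die 0.67 302 109 [ 453. -316.   40.]
blue_die 0.67 281 110 [ 441. -286.   41.]
yellow_die 0.97 332 111 [ 464. -362.   27.]
red_nest 0.87 314 104 [ 466. -332.   39.]
blue_nest 0.71 290 104 [ 454. -294.   14.]
yellow_nest 0.96 345 113 [ 468. -383.   20.]
keeper_bar 0.94 160 65 [450. -91.  39.]
```

View pics/w1.png

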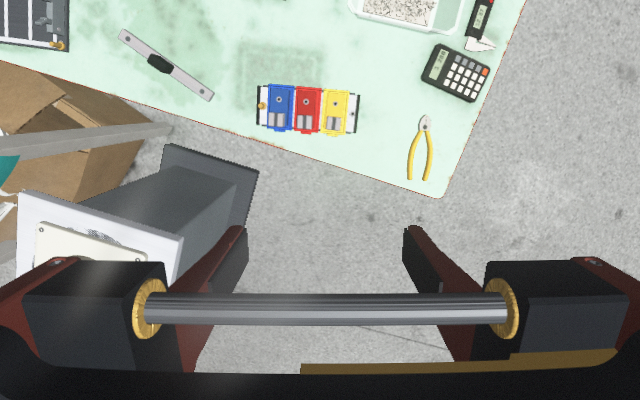

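The brass pin is at (262,105), the left (+y) end of the rack, so the order is blue, red, yellow, with the noses towards the robot. The carrier's pin at (57,44) is on its right (-y) end. I'll measure the rack from this cloud, then move to view the carrier and block.

```bash
cat >> h.py <<'E'
def blob(X,m,zlo,zhi,box):
    "rectangle fit (world xy) of masked points in height band and xy box"
    x0,x1,y0,y1=box
    with np.errstate(invalid='ignore'):
        m=m&(X[...,2]>zlo)&(X[...,2]<zhi)&(X[...,0]>x0)&(X[...,0]<x1)&(X[...,1]>y0)&(X[...,1]<y1)
    P=X[m]
    if len(P)<8: return len(P)
    r=cv2.minAreaRect(P[:,:2].astype(np.float32))
    return len(P),np.round(P.mean(0),1),np.round(np.median(P[:,2]),1),"rect",np.round(r[0],1),np.round(r[1],1),round(r[2],1)
def hsv(im): return cv2.cvtColor(im,cv2.COLOR_RGB2HSV).astype(int)
def colour(im,n):
    H,S,V=np.moveaxis(hsv(im),-1,0); s=(S>120)&(V>60)
    return s&{"red":(H<8)|(H>172),"blue":(H>100)&(H<130),"yellow":(H>22)&(H<34),"brass":(H>12)&(H<24)}[n]
E
python3 - <<'E'
from h import *
X=np.load("w1.npy"); im=cv2.cvtColor(cv2.imread("pics/w1.png"),cv2.COLOR_BGR2RGB)
B=(380,540,-460,-200); al=np.ones(X.shape[:2],bool)
for n in ["blue","red","yellow"]: 
    print(n,blob(X,colour(im,n),22,50,B), "nestlvl",blob(X,colour(im,n),12,22,B))
print("noses",blob(X,al,57,80,B)); print("pin",blob(X,colour(im,"brass"),20,40,B))
print("all",blob(X,al,9,80,B))
print("bar",blob(X,al,8,18,(380,560,-190,20)),"grip",blob(X,al,30,50,(380,560,-190,20)))
X=np.load("top0.npy"); al=np.ones(X.shape[:2],bool)
print("carrier",blob(X,al,4,80,(380,540,60,270)));print("block",blob(X,al,8,40,(380,500,300,400)))
E
python3 -m creep '[0,0.04,0,0, 0,0.08,0,0, 0,0.12,0,0, 0,0.16,0,0, 0,0.2,0,0, 0,0.24,0,0, 0,0.28,0,0, 0,0.32,0,0, 0,0.36,0,0, 0,0.4,0,0]'
```

```text
blue (487, array([ 452.5, -281.4,   40.2]), np.float64(41.1), 'rect', array([ 448.3, -280.6]), array([58.2, 31.7]), 8.3) nestlvl (377, array([ 446.9, -282.7,   18.1]), np.float64(18.8), 'rect', array([ 442.8, -280.6]), array([73., 41.]), 13.2)
red (411, array([ 462.4, -320.1,   40.9]), np.float64(41.0), 'rect', array([ 454.8, -321.1]), array([53.8, 27.2]), 13.9) nestlvl (444, array([ 456.1, -325.7,   17.8]), np.float64(18.6), 'rect', array([ 452.5, -323.2]), array([73.1, 39.5]), 13.2)
yellow (410, array([ 472.8, -361.7,   27.2]), np.float64(27.1), 'rect', array([ 464. , -366.7]), array([66.2, 33.2]), 11.2) nestlvl (411, array([ 463.5, -366.7,   17.1]), np.float64(16.3), 'rect', array([ 462.5, -365.6]), array([72. , 39.3]), 12.3)
noses (403, array([ 432.3, -305.4,   65.6]), np.float64(66.4), 'rect', array([ 432. , -304.8]), array([20.2, 63.3]), 13.4)
pin (32, array([ 440.1, -273.1,   30.4]), np.float64(31.2), 'rect', array([ 442.3, -313.3]), array([ 15.9, 130.3]), 8.3)
all (4394, array([ 454.8, -323.4,   28.9]), np.float64(20.9), 'rect', array([ 452.5, -322.9]), array([ 73.3, 165.5]), 13.0)
bar (1006, array([451.7, -86.6,  11.9]), np.float64(11.9), 'rect', array([451.5, -85. ]), array([171.2,  19.1]), 71.8) grip (244, array([451.7, -86.8,  38.5]), np.float64(39.2), 'rect', array([451.6, -85.2]), array([29.3, 17. ]), 75.7)
carrier (2237, array([457.1, 170.1,  12. ]), np.float64(9.2), 'rect', array([460. , 164.9]), array([209.7, 159.4]), 89.9)
block (285, array([447.9, 349. ,  17.3]), np.float64(14.8), 'rect', array([450.8, 340.6]), array([114.7,  95. ]), 10.0)
t: 2.57
ee_pos: [392.0, 26.8, 372.9]
orientation: [3.103, 0.488, 0.001]
ft_force: [1.0, 0.2, -0.2]
width: 87.8
grasp_force: 0.0
```

```bash
python3 -m creep '[-0.01,0.035,0,-0.1, -0.02,0.07,0,-0.2, -0.03,0.105,0,-0.3, -0.03,0.14,-0.02,-0.3, -0.03,0.175,-0.04,-0.3, -0.03,0.2,-0.06,-0.3, -0.03,0.2,-0.06,-0.3, -0.03,0.2,-0.06,-0.3]'
python3 - <<'E'
from h import *
im,X=cloud("wrist"); save(im,"w2"); np.save("w2.npy",X)
B=(340,560,40,290); al=np.ones(X.shape[:2],bool)
for n in ["carrier","packing_block"]:
    for b in boxes_of("wrist",n)[:1]:
        c,r=np.round(b["centre"]).astype(int); print(n,round(b["score"],2),c,r,np.round(X[r,c],0))
for z in [(4,10),(10,16),(25,80),(40,80)]: print(z,blob(X,al,*z,B))
print("pin",blob(X,colour(im,"brass"),15,40,B)); print("block",blob(X,colour(im,"brass"),9,30,(380,520,290,420)))
E
```

```text
t: 3.23
ee_pos: [361.7, 225.7, 311.6]
orientation: [3.14, 0.024, -0.004]
ft_force: [0.7, -0.3, -0.3]
width: 87.9
grasp_force: 0.0
carrier 0.76 365 90 [461. 168.   6.]
packing_block 0.68 239 109 [432. 348.  15.]
(4, 10) (4613, array([455.5, 173.7,   8. ]), np.float64(8.1), 'rect', array([470.8, 166.2]), array([178.8, 247. ]), 0.2)
(10, 16) (2024, array([457.1, 169.7,  11.9]), np.float64(11.9), 'rect', array([455.2, 172.1]), array([ 84.2, 160.1]), 8.1)
(25, 80) (931, array([467.5, 160.9,  39.3]), np.float64(34.0), 'rect', array([494.1, 188.6]), array([135.3, 199.9]), 1.0)
(40, 80) (390, array([470.6, 168.5,  49.1]), np.float64(49.5), 'rect', array([468.3, 174.2]), array([ 50.9, 161.4]), 8.3)
pin (13, array([431.9,  92.7,  29.9]), np.float64(30.4), 'rect', array([432. ,  92.8]), array([4.9, 3.9]), 20.8)
block (651, array([428.5, 349.8,  14.1]), np.float64(14.1), 'rect', array([428.2, 350.3]), array([26.2, 54.8]), 11.1)
```

View pics/w2.png

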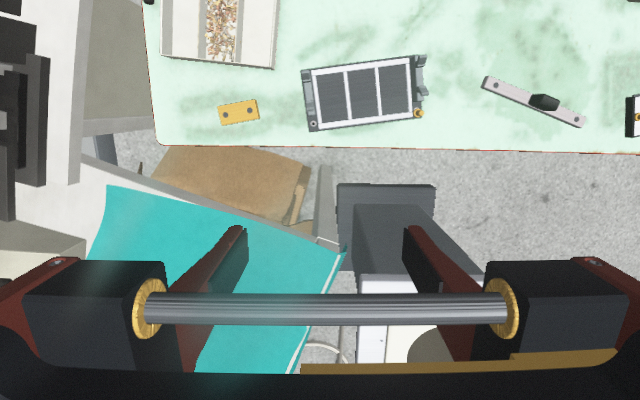

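The block is at about (428,350) mm with its long axis near 101°. The carrier is at about (456,172) with yaw near 8.1°, pin on the right at (418,113) and saddles on the far side. I'll pick the block now.

```bash
python3 -m creep '[0.01,0.02,-0.03,0.06, 0.02,0.04,-0.06,0.12, 0.03,0.06,-0.09,0.178, 0.04,0.08,-0.12,0.178, 0.05,0.1,-0.15,0.178, 0.06,0.12,-0.18,0.178, 0.066,0.125,-0.21,0.178, 0.066,0.125,-0.24,0.178, 0.066,0.125,-0.25,0.178, 0.066,0.125,-0.25,0.178]'
python3 - <<'E'
from h import *
o=get_obs(); print(np.round(o["qpos"],3),np.round(o["ee_pos"],1),np.degrees(Rn.from_rotvec(o["orientation"]).as_euler("ZYX")[0]))
im,X=cloud("wrist"); save(im,"w3"); print("block",blob(X,colour(im,"brass"),9,30,(380,480,290,420)))
E
```

```text
t: 4.22
ee_pos: [427.8, 348.4, 61.1]
orientation: [3.125, 0.296, -0.005]
ft_force: [-0.6, -1.5, 0.5]
width: 87.9
grasp_force: 0.0
[ 0.662  0.557  1.88  -0.     0.709  2.044] [427.8 348.4  61.1] 10.832112554728232
block (514, array([429.2, 331.4,  14.1]), np.float64(14.1), 'rect', array([431.3, 336.5]), array([26.1, 24.3]), 10.2)
```

View pics/w3.png

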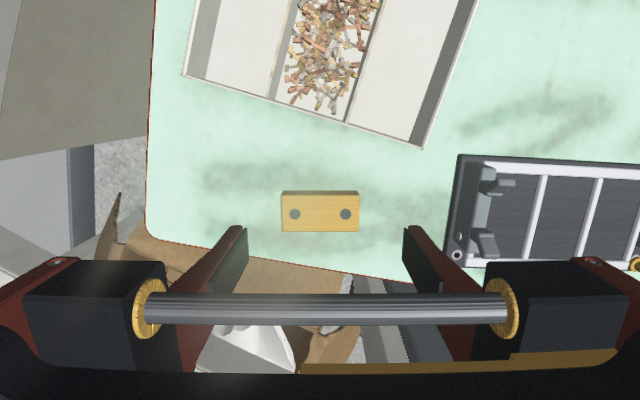

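The block spans columns 281–359 and rows 191–232, centred between the fingers (245, 405). I'll take a quick depth-only fit, then descend.

Run:
```python
from h import *
im,X=cloud("wrist"); al=np.ones(X.shape[:2],bool); print("block",blob(X,al,12.5,15.5,(390,470,305,400)))
```

```text
block (2748, array([428.9, 351.8,  14.1]), np.float64(14.1), 'rect', array([428.6, 351.9]), array([27.7, 56. ]), 10.9)
```

```bash
python3 -m creep '[0.001,0.003,-0.02,0, 0.001,0.003,-0.04,0, 0.001,0.003,-0.05,0, 0.001,0.003,-0.0565,0, 0.001,0.003,-0.0565,0]'; python3 -m creep '[0,0,0,0,0,0,0,0,0,0,0,0,0,0,0,0,0,0,0,0,0,0,0,0]' 0.5;  python3 -m creep '[0,0,0.01,0,0,0,0.03,0,0,0,0.06,0,0,0,0.08,0]'
```

```text
t: 4.73
ee_pos: [429.5, 353.2, 6.5]
orientation: [3.127, 0.299, 0.0]
ft_force: [0.0, -0.4, 0.6]
width: 87.6
grasp_force: 0.0
t: 5.23
ee_pos: [429.5, 353.4, 6.6]
orientation: [-3.127, -0.299, -0.001]
ft_force: [0.6, -0.4, 4.8]
width: 55.6
grasp_force: 30.0
t: 5.57
ee_pos: [429.4, 353.5, 88.2]
orientation: [-3.127, -0.299, -0.0]
ft_force: [0.2, 1.7, -1.7]
width: 55.3
grasp_force: 30.0
```

```bash
cat > fitc.py <<'E'
from h import *
from scipy.optimize import minimize
def fit(X,im,g=(456,172.5,8.1)):
    H,S,V=np.moveaxis(hsv(im),-1,0)
    with np.errstate(invalid='ignore'):
        m=(V>140)&(S<60)&(X[...,2]>10)&(X[...,2]<14)&(abs(X[...,0]-g[0])<60)&(abs(X[...,1]-g[1])<90)
    P=X[m][:,:2]
    def loc(p,Q):
        a=np.radians(p[2]); d=Q-np.array(p[:2]); return d@np.array([[np.cos(a),-np.sin(a)],[np.sin(a),np.cos(a)]])
    def cost(p):
        L=loc(p,P); dy=np.min(abs(abs(L[:,1])[:,None]-np.array([22,64.5])),1); dx=abs(abs(L[:,0])-34.5)
        out=np.minimum(dx,dy); return np.minimum(out,5).mean()
    best=min((minimize(cost,np.array(g)+np.array([a,b,c]),method="Nelder-Mead") for a in(-2,2) for b in(-2,2) for c in(-1,1)),key=lambda r:r.fun)
    L=loc(best.x,P); return best.x,best.fun,len(P),np.percentile(L,[1,99],axis=0)
E
python3 - <<'E'
from fitc import *
X=np.load("w2.npy"); im=cv2.cvtColor(cv2.imread("pics/w2.png"),cv2.COLOR_BGR2RGB)
print(fit(X,im)); 
al=np.ones(X.shape[:2],bool)
for n,b in [("left",(430,520,235,260)),("right",(430,530,85,115))]: print(n,blob(X,al,44,58,b))
E
```

```text
(array([456.21664548, 172.83995699,   8.15894345]), np.float64(1.9966391008556674), 1789, array([[-40.81793637, -68.53251368],
       [ 40.39752861,  68.18909578]]))
left (158, array([460.2, 249. ,  50.1]), np.float64(50.5), 'rect', array([457.2, 248.6]), array([50.2, 10.9]), 8.4)
right (180, array([479.7, 100.8,  50.1]), np.float64(50.9), 'rect', array([479. , 100.3]), array([50.8, 11.2]), 7.0)
```

```bash
python3 -m creep '[0.002,-0.01,0,0.12, 0.004,-0.02,0,0.24, 0.006,-0.035,0,0.36, 0.008,-0.05,0,0.48, 0.01,-0.065,0,0.6, 0.012,-0.08,0,0.72, 0.014,-0.095,0,0.84, 0.016,-0.11,0,0.96, 0.018,-0.125,0,1.08, 0.02,-0.137,0,1.2]'; python3 -m creep '[0.0005,0,0,0.12, 0.0005,0,0,0.24, 0.0005,0,-0.02,0.322, 0.0005,0,-0.04,0.322, 0.0005,0,-0.04,0.322,0.0005,0,-0.04,0.322]'
python3 - <<'E'
from fitc import *
o=get_obs(); print(np.round(o["qpos"],3),np.round(o["ee_pos"],1),np.degrees(Rn.from_rotvec(o["orientation"]).as_euler("ZYX")[0]))
im,X=cloud("wrist"); save(im,"w4"); print(fit(X,im));
E
```

```text
t: 6.4
ee_pos: [449.1, 215.3, 86.6]
orientation: [-2.406, -2.02, 0.001]
ft_force: [0.2, -0.6, -1.0]
width: 55.6
grasp_force: 30.0
t: 6.9
ee_pos: [449.1, 216.0, 46.0]
orientation: [-2.058, -2.372, 0.003]
ft_force: [0.1, -0.7, -1.5]
width: 56.0
grasp_force: 30.0
[0.424 0.532 2.002 0.    0.611 0.283] [449.1 216.   46. ] 98.10817151337453
(array([455.81381888, 172.54648697,   8.06643971]), np.float64(1.9211285555782285), 2616, array([[-40.19275314, -67.79282831],
       [ 40.74142388,  69.08671568]]))
```

View pics/w4.png

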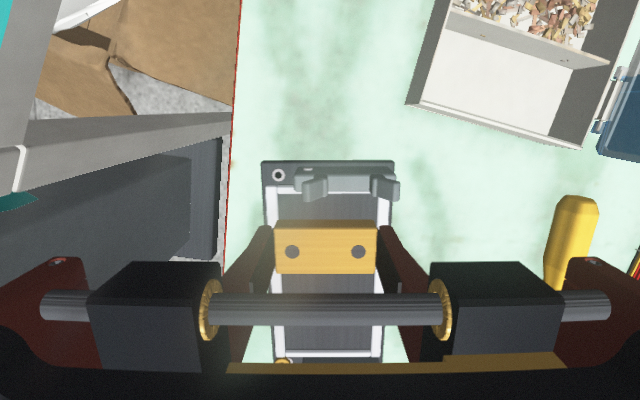

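The block sits over the end pocket next to the left cheek. It is centred at column 325, with the carrier at 328. Lowering it.

```bash
python3 -m creep '[0.0007,0,-0.012,0, 0.0007,0,-0.022,0, 0.0007,0,-0.028,0, 0.0007,0,-0.031,0, 0.0007,0,-0.031,0]'; python3 -m creep '[0,0,0,0,0,0,0,0,0,0,0,0]' 0.75; python3 -m creep '[0,0,0.015,0,0,0,0.04,0,0,0,0.08,0,0,-0.04,0.12,0,0,-0.08,0.14,0,0,-0.12,0.14,0, 0,-0.16,0.14,0, 0,-0.2,0.14,0, 0,-0.24,0.14,0, 0,-0.28,0.14,0]'
```

```text
t: 7.37
ee_pos: [450.2, 216.2, 14.7]
orientation: [-2.058, -2.373, 0.002]
ft_force: [-0.3, -0.2, -2.0]
width: 55.1
grasp_force: 30.0
t: 7.62
ee_pos: [450.7, 216.4, 15.2]
orientation: [2.058, 2.373, 0.0]
ft_force: [-0.0, -0.3, 0.0]
width: 65.5
grasp_force: 0.0
t: 8.45
ee_pos: [450.3, -58.4, 155.7]
orientation: [2.057, 2.373, 0.001]
ft_force: [0.3, 0.9, -0.8]
width: 66.2
grasp_force: 0.0
```

```bash
python3 -m creep '[-0.004,-0.04,0,0.03, -0.008,-0.08,0,0.06, -0.012,-0.12,0,0.087, -0.017,-0.16,0,0.087, -0.021,-0.2,-0.02,0.087, -0.025,-0.226,-0.04,0.087, -0.025,-0.226,-0.05,0.087, -0.025,-0.226,-0.05,0.087]' 0.5;  python3 - <<'E'
from h import *
o=get_obs(); print(np.round(o["qpos"],3),np.round(o["ee_pos"],1),np.degrees(Rn.from_rotvec(o["orientation"]).as_euler("ZYX")[0]))
im,X=cloud("wrist"); save(im,"w5"); al=np.ones(X.shape[:2],bool)
B=(390,470,-350,-262)
print(blob(X,al,62,72,(390,470,-305,-262)),blob(X,al,62,72,(390,470,-345,-307)),blob(X,al,62,72,B))
E
```

```text
t: 9.12
ee_pos: [423.8, -282.9, 103.1]
orientation: [-1.955, -2.455, 0.0]
ft_force: [-0.4, 0.0, 0.4]
width: 44.0
grasp_force: 0.0
[-0.612  0.439  1.959  0.     0.748 -0.838] [ 423.8 -282.9  103.1] 102.93921168426888
(796, array([ 426.5, -283.3,   66.3]), np.float64(66.7), 'rect', array([ 426.7, -283.9]), array([19.5, 21.7]), 12.8) (755, array([ 436. , -324.6,   66.2]), np.float64(66.7), 'rect', array([ 436.4, -325.5]), array([19.8, 22.9]), 15.6) (1551, array([ 431.1, -303.4,   66.3]), np.float64(66.7), 'rect', array([ 431.4, -305. ]), array([20.2, 65.2]), 13.8)
```

View pics/w5.png

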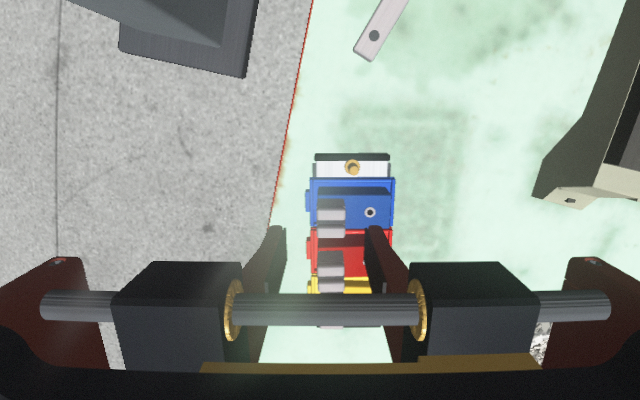

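Blue nose is visible at (331,215), just ahead of the fingers. I'll grip it.

```bash
python3 -m creep '[0.0025,-0.0012,-0.02,0, 0.0025,-0.0012,-0.04,0, 0.0025,-0.0012,-0.054,0, 0.0025,-0.0012,-0.061,0, 0.0025,-0.0012,-0.061,0]'; python3 -m creep '[0,0,0,0,0,0,0,0,0,0,0,0,0,0,0,0,0,0,0,0]' 0.15;  python3 -m creep '[0,0,0.008,0,0,0,0.02,0,0,0,0.04,0,0,0,0.07,0, 0,0,0.09,0,0,0,0.09,0]'
```

```text
t: 9.58
ee_pos: [427.9, -282.2, 43.7]
orientation: [-1.95, -2.461, 0.0]
ft_force: [-0.1, 0.5, 0.1]
width: 43.6
grasp_force: 0.0
t: 10.0
ee_pos: [428.5, -284.0, 45.0]
orientation: [1.952, 2.46, 0.0]
ft_force: [-0.3, 1.4, 7.2]
width: 19.8
grasp_force: 30.0
t: 10.5
ee_pos: [430.2, -285.3, 138.6]
orientation: [1.949, 2.455, 0.001]
ft_force: [-0.0, 0.1, -3.3]
width: 19.8
grasp_force: 30.0
```

```bash
python3 -m creep '[0,0.041,0,-0.03, 0,0.082,0,-0.06, 0.005,0.123,0,-0.086, 0.01,0.164,0,-0.086, 0.015,0.205,0,-0.086, 0.015,0.246,0,-0.086, 0.015,0.287,0,-0.086, 0.015,0.328,0,-0.086, 0.015,0.369,0,-0.086, 0.015,0.369,0,-0.086]'; python3 -m creep '[0,0.02,-0.01,0, 0,0.04,-0.03,0, 0,0.042,-0.05,0,0,0.042,-0.05,0,0,0.042,-0.05,0]';  python3 - <<'E'
from fitc import *
o=get_obs(); print(np.round(o["qpos"],3),np.round(o["ee_pos"],1),np.degrees(Rn.from_rotvec(o["orientation"]).as_euler("ZYX")[0]))
im,X=cloud("wrist"); save(im,"w6"); print(fit(X,im)); print("block",blob(X,colour(im,"brass"),18,26,(400,500,195,235))); print("blue",blob(X,colour(im,"blue"),70,100,(400,500,80,180)))
E
```

```text
t: 11.33
ee_pos: [442.5, 91.0, 133.8]
orientation: [-2.05, -2.38, -0.002]
ft_force: [-0.3, -0.1, -3.2]
width: 19.9
grasp_force: 30.0
t: 11.75
ee_pos: [441.6, 126.8, 83.1]
orientation: [-2.055, -2.374, 0.005]
ft_force: [1.1, -0.2, -3.1]
width: 20.1
grasp_force: 30.0
[ 0.254  0.421  2.074 -0.     0.651  0.11 ] [441.6 126.8  83.1] 98.23097243270614
(array([455.10230775, 173.20093355,   7.3899157 ]), np.float64(1.9907612891260524), 5521, array([[-40.05604453, -54.5268544 ],
       [ 41.26956577,  68.06470195]]))
block (3023, array([449.7, 214.4,  22.1]), np.float64(22.1), 'rect', array([449.9, 214.6]), array([54.9, 27. ]), 8.3)
blue (1964, array([470.7, 135. ,  78.7]), np.float64(79.0), 'rect', array([460.3, 129.8]), array([51.8, 28.1]), 8.4)
```

View pics/w6.png

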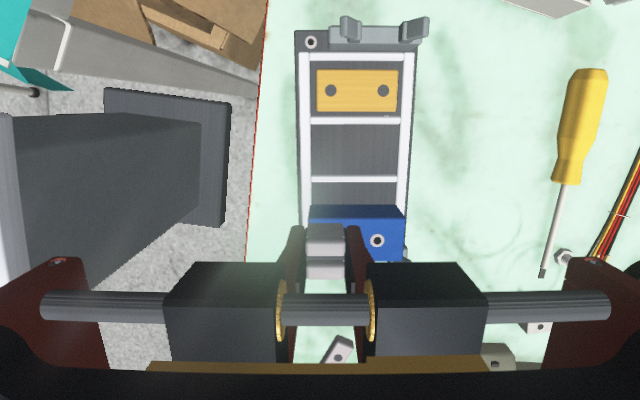

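The block lies flat and centred in the end pocket at (356,90), and the blue die hangs level over place one. Lowering it.

```bash
python3 -m creep '[0.0025,0,-0.015,0, 0.0025,0,-0.03,0, 0.0025,0,-0.04,0, 0.0025,0,-0.044,0, 0.0025,0,-0.0445,0,0.0025,0,-0.045,0]'; python3 -m creep '[0,0,0,0,0,0,0,0,0,0,0,0]' 0.45; python3 -m creep '[0,0,0.015,0,0,0,0.04,0,0,0,0.08,0,0,-0.04,0.1,0,0,-0.08,0.1,0,0,-0.12,0.1,0, 0,-0.16,0.1,0, 0,-0.2,0.1,0, 0,-0.24,0.1,0, 0,-0.28,0.1,0]'
```

```text
t: 12.3
ee_pos: [445.8, 127.1, 39.6]
orientation: [2.058, 2.374, 0.0]
ft_force: [0.9, -0.4, -2.6]
width: 19.8
grasp_force: 30.0
t: 12.55
ee_pos: [446.3, 127.5, 39.9]
orientation: [2.056, 2.374, 0.002]
ft_force: [0.5, -0.5, 0.0]
width: 36.3
grasp_force: 0.0
t: 13.38
ee_pos: [445.4, -154.7, 139.9]
orientation: [2.056, 2.374, 0.001]
ft_force: [0.7, -0.2, 0.2]
width: 39.3
grasp_force: 0.0
```

```bash
python3 -m creep '[0,-0.04,0,0.03, 0,-0.08,0,0.06, 0,-0.12,-0.01,0.087, 0,-0.15,-0.02,0.087, 0,-0.165,-0.03,0.087, 0,-0.165,-0.03,0.087, 0,-0.165,-0.03,0.087]';  python3 - <<'E'
from h import *
o=get_obs(); print(np.round(o["ee_pos"],1),np.degrees(Rn.from_rotvec(o["orientation"]).as_euler("ZYX")[0]))
im,X=cloud("wrist"); save(im,"w7"); al=np.ones(X.shape[:2],bool)
print(blob(X,al,62,72,(390,470,-350,-290)),blob(X,al,48,57,(390,480,-395,-347)))
E
```

```text
t: 13.97
ee_pos: [445.0, -317.9, 108.9]
orientation: [-1.953, -2.459, -0.0]
ft_force: [-1.3, 0.1, -1.0]
width: 39.7
grasp_force: 0.0
[ 445.  -317.9  108.9] 103.0777878668954
(754, array([ 436.3, -324.7,   66.3]), np.float64(66.7), 'rect', array([ 436.3, -325.6]), array([20. , 22.3]), 15.2) (606, array([ 447.4, -366.8,   52.2]), np.float64(52.6), 'rect', array([ 447.6, -367.8]), array([19.3, 22.8]), 11.6)
```

```bash
python3 -m creep '[-0.0085,-0.0075,0,0.035, -0.0085,-0.0075,-0.025,0.035, -0.0085,-0.0075,-0.045,0.035, -0.0085,-0.0075,-0.058,0.035,-0.0085,-0.0075,-0.065,0.035,-0.0085,-0.0075,-0.065,0.035]' 0.5; python3 -m creep '[0,0,0,0,0,0,0,0,0,0,0,0,0,0,0,0,0,0,0,0]' 0.15;  python3 -m creep '[0,0,0.008,0,0,0,0.02,0,0,0,0.04,0,0,0,0.07,0, 0,0.03,0.09,0,0,0.06,0.09,0,0,0.06,0.09,0]'
```

```text
t: 14.52
ee_pos: [436.7, -323.6, 43.5]
orientation: [-1.905, -2.495, -0.0]
ft_force: [0.5, 0.3, -0.8]
width: 44.1
grasp_force: 0.0
t: 14.93
ee_pos: [437.6, -325.6, 45.1]
orientation: [1.908, 2.494, 0.0]
ft_force: [-0.1, 0.4, 7.2]
width: 19.9
grasp_force: 30.0
t: 15.52
ee_pos: [436.3, -261.9, 136.0]
orientation: [-1.907, -2.496, -0.001]
ft_force: [-0.7, 1.1, -2.6]
width: 19.8
grasp_force: 30.0
```

```bash
python3 -m creep '[0,0.041,0,-0.03, 0,0.082,0,-0.06, 0,0.123,0,-0.09, 0,0.164,0,-0.123, 0,0.205,0,-0.123, 0,0.246,0,-0.123, 0.001,0.287,0,-0.123, 0.002,0.328,0,-0.123, 0.002,0.369,0,-0.123, 0.002,0.4,0,-0.123]'; python3 -m creep '[0,0.02,-0.01,0, 0,0.032,-0.03,0, 0,0.032,-0.05,0,0,0.032,-0.05,0,0,0.032,-0.05,0]';  python3 - <<'E'
from fitc import *
o=get_obs(); print(np.round(o["ee_pos"],1),np.degrees(Rn.from_rotvec(o["orientation"]).as_euler("ZYX")[0]))
im,X=cloud("wrist"); save(im,"w8"); print("red",blob(X,colour(im,"red"),70,100,(400,500,120,220))); print("blue",blob(X,colour(im,"blue"),28,40,(400,520,80,180)))
E
```

```text
t: 16.35
ee_pos: [438.9, 137.3, 134.9]
orientation: [2.057, 2.374, 0.001]
ft_force: [-0.2, -0.8, -2.4]
width: 19.8
grasp_force: 30.0
t: 16.77
ee_pos: [438.3, 166.4, 83.9]
orientation: [-2.057, -2.373, 0.004]
ft_force: [0.1, -0.1, -1.6]
width: 19.9
grasp_force: 30.0
[438.3 166.4  83.9] 98.1566273178432
red (2181, array([466.3, 175. ,  79.3]), np.float64(79.7), 'rect', array([455.9, 169. ]), array([54.2, 28.6]), 7.9)
blue 1
```

View pics/w8.png

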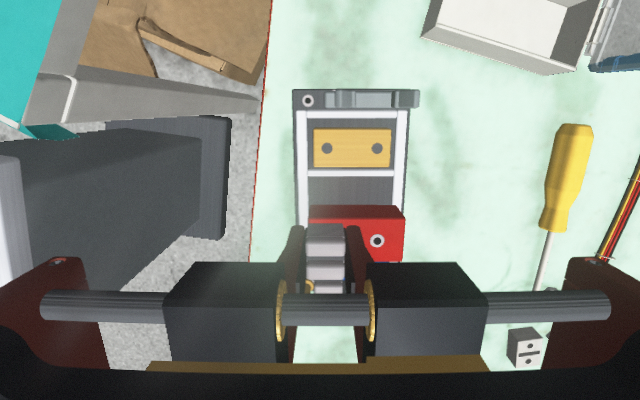

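Red is held square over the middle pocket (centre about (357,233)). It needs about 3.5 mm more in +y before lowering.

```bash
python3 -m creep '[0.0005,0.0035,-0.015,0, 0.0005,0.0035,-0.03,0, 0.0005,0.0035,-0.04,0, 0.0005,0.0035,-0.044,0, 0.0005,0.0035,-0.045,0,0.0005,0.0035,-0.0455,0]'; python3 -m creep '[0,0,0,0,0,0,0,0,0,0,0,0]' 0.45; python3 -m creep '[0,0,0.015,0,0,0,0.04,0,0,0,0.08,0,0,-0.04,0.1,0,0,-0.08,0.1,0,0,-0.12,0.1,0, 0,-0.16,0.1,0, 0,-0.2,0.1,0, 0,-0.24,0.1,0, 0,-0.28,0.1,0]'; python3 -m creep '[0.002,-0.04,0,0.03, 0.004,-0.08,0,0.06, 0.006,-0.12,0,0.087, 0.008,-0.16,0,0.087, 0.008,-0.2,-0.01,0.087, 0.008,-0.225,-0.03,0.087, 0.008,-0.25,-0.03,0.087,0.008,-0.25,-0.03,0.087,0.008,-0.25,-0.03,0.087]';  python3 - <<'E'
from h import *
o=get_obs(); print(np.round(o["ee_pos"],1),np.degrees(Rn.from_rotvec(o["orientation"]).as_euler("ZYX")[0]))
im,X=cloud("wrist"); save(im,"w9"); al=np.ones(X.shape[:2],bool)
print(blob(X,al,48,57,(390,480,-395,-347)))
E
```

```text
t: 17.32
ee_pos: [439.9, 170.1, 39.1]
orientation: [2.059, 2.373, 0.0]
ft_force: [-0.3, 0.7, -2.0]
width: 19.9
grasp_force: 30.0
t: 17.57
ee_pos: [440.1, 170.5, 39.4]
orientation: [2.058, 2.373, 0.002]
ft_force: [-0.3, 0.9, -0.4]
width: 36.3
grasp_force: 0.0
t: 18.4
ee_pos: [439.4, -111.7, 139.3]
orientation: [2.057, 2.373, 0.001]
ft_force: [1.0, 0.9, -0.2]
width: 39.6
grasp_force: 0.0
t: 19.15
ee_pos: [447.3, -360.6, 108.7]
orientation: [1.956, 2.459, 0.0]
ft_force: [0.2, 0.2, 0.3]
width: 39.6
grasp_force: 0.0
[ 447.3 -360.6  108.7] 102.999426942295
(671, array([ 447. , -367.1,   52.3]), np.float64(52.6), 'rect', array([ 447.3, -367.6]), array([19.7, 21.7]), 13.2)
```

```bash
python3 -m creep '[0,-0.007,-0.01,0, 0,-0.007,-0.035,0, 0,-0.007,-0.055,0, 0,-0.007,-0.07,0,0,-0.007,-0.079,0,0,-0.007,-0.079,0]' 0.5; python3 -m creep '[0,0,0,0,0,0,0,0,0,0,0,0,0,0,0,0,0,0,0,0]' 0.15;  python3 -m creep '[0,0,0.008,0,0,0,0.02,0,0,0,0.04,0,0,0,0.07,0, 0,0.03,0.1,0,0,0.06,0.1,0,0,0.1,0.1,0]';  python3 -m creep '[0,0.041,0,-0.03, 0,0.082,0,-0.06, 0,0.123,0,-0.086, 0,0.164,0,-0.086, 0,0.205,0,-0.086, -0.005,0.246,0,-0.086, -0.01,0.287,0,-0.086, -0.015,0.328,0,-0.086, -0.015,0.369,0,-0.086, -0.015,0.4,0,-0.086]'
```

```text
t: 19.7
ee_pos: [447.4, -365.6, 28.3]
orientation: [-1.951, -2.461, -0.0]
ft_force: [0.6, 0.1, 0.1]
width: 43.9
grasp_force: 0.0
t: 20.12
ee_pos: [447.9, -366.9, 30.3]
orientation: [1.952, 2.46, 0.0]
ft_force: [0.3, 0.8, 3.2]
width: 20.0
grasp_force: 29.9
t: 20.7
ee_pos: [449.1, -268.1, 132.9]
orientation: [1.952, 2.453, 0.001]
ft_force: [0.8, 0.9, -3.1]
width: 19.4
grasp_force: 29.9
t: 21.53
ee_pos: [432.1, 135.9, 130.9]
orientation: [2.056, 2.375, 0.002]
ft_force: [0.5, 0.1, -1.0]
width: 19.8
grasp_force: 29.9
```

```bash
python3 -m creep '[0,0.035,0,0, 0,0.07,-0.02,0, 0,0.078,-0.035,0,0,0.078,-0.035,0,0,0.078,-0.035,0]';  python3 - <<'E'
from fitc import *
o=get_obs(); print(np.round(o["ee_pos"],1),np.degrees(Rn.from_rotvec(o["orientation"]).as_euler("ZYX")[0]))
im,X=cloud("wrist"); save(im,"w10"); print("yel",blob(X,colour(im,"yellow"),60,100,(400,500,180,260))); print("block",blob(X,colour(im,"brass"),18,26,(400,500,195,245)))
im,X=cloud("top"); cv2.imwrite("pics/t10.png",cv2.resize(im[150:240,200:320,::-1],None,fx=6,fy=6))
E
```

```text
t: 21.95
ee_pos: [431.8, 211.3, 94.8]
orientation: [-2.055, -2.376, 0.002]
ft_force: [0.1, -0.1, -2.7]
width: 20.0
grasp_force: 29.9
[431.8 211.3  94.8] 98.28697045909522
yel (1615, array([461.1, 217.3,  91.6]), np.float64(91.6), 'rect', array([449.3, 213. ]), array([54.6, 26.8]), 8.7)
block (1239, array([455.7, 217.8,  22.1]), np.float64(22.1), 'rect', array([452.7, 217.6]), array([48.3, 22. ]), 8.5)
```

View pics/w10.png

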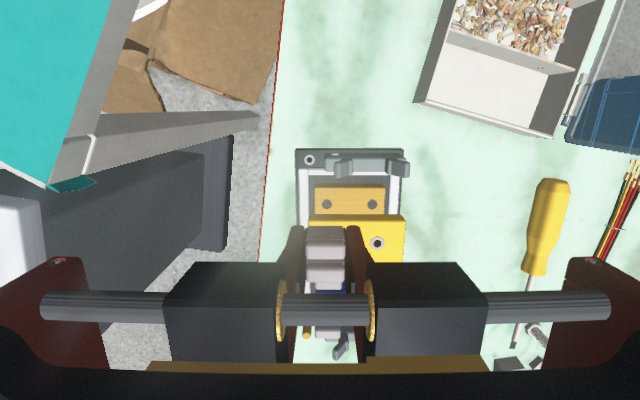

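Yellow is held square over the block (die at (357,238), block behind at (350,200)). I'll correct 1.5 mm in y and lower it.

```bash
python3 -m creep '[0.0005,0.0015,-0.02,0, 0.0005,0.0015,-0.035,0, 0.0005,0.0015,-0.047,0, 0.0005,0.0015,-0.054,0, 0.0005,0.0015,-0.0565,0,0.0005,0.0015,-0.057,0]'; python3 -m creep '[0,0,0,0,0,0,0,0,0,0,0,0]' 0.45; python3 -m creep '[0,0,0.015,0,0,0,0.04,0,0,0,0.08,0,0,-0.04,0.1,0,0,-0.08,0.12,0,-0.01,-0.08,0.16,0, -0.02,-0.08,0.2,0, -0.02,-0.08,0.2,0]';  python3 - <<'E'
from fitc import *
o=get_obs(); print(np.round(o["ee_pos"],1),np.degrees(Rn.from_rotvec(o["orientation"]).as_euler("ZYX")[0]))
im,X=cloud("wrist"); save(im,"w11"); al=np.ones(X.shape[:2],bool)
for n in ["yellow","red","blue"]: print(n,blob(X,colour(im,n),30,38,(400,520,60,260)))
print("noses",blob(X,al,57,64,(400,480,80,260)))
E
```

```text
t: 22.55
ee_pos: [433.4, 212.2, 38.0]
orientation: [2.058, 2.373, 0.0]
ft_force: [0.1, 0.3, -0.9]
width: 19.9
grasp_force: 29.9
t: 22.8
ee_pos: [433.7, 213.0, 38.5]
orientation: [2.057, 2.374, 0.002]
ft_force: [-0.4, 1.0, -0.3]
width: 36.2
grasp_force: 0.0
t: 23.47
ee_pos: [415.3, 133.0, 244.4]
orientation: [2.055, 2.369, 0.014]
ft_force: [0.9, 1.2, -0.3]
width: 39.6
grasp_force: 0.0
[415.3 133.  244.4] 98.10854076136421
yellow (656, array([459.7, 214.4,  34.1]), np.float64(34.1), 'rect', array([450.7, 213.1]), array([55.3, 27.2]), 8.3)
red (614, array([465.5, 174.4,  34. ]), np.float64(34.0), 'rect', array([456.6, 172.4]), array([55.5, 27.4]), 6.6)
blue (495, array([473.5, 131.7,  34. ]), np.float64(34.0), 'rect', array([470.2, 130.8]), array([39.8, 25.6]), 7.6)
noses (854, array([437.9, 172.2,  59.8]), np.float64(59.8), 'rect', array([438.7, 169.1]), array([ 19.9, 104.5]), 8.1)
```

View pics/w11.png

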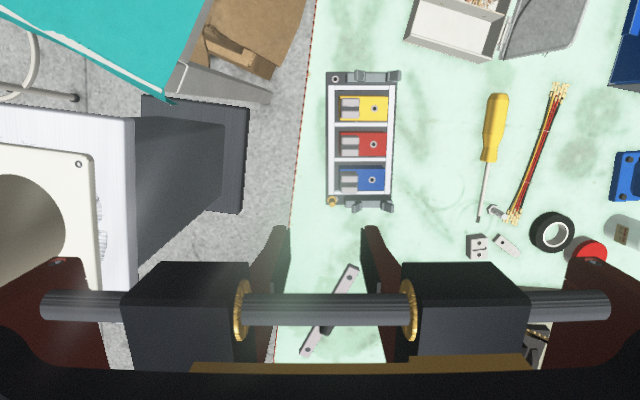

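All three dies are seated at height 34 mm in the right order: yellow (362,107), red (362,144), blue (361,179), with the pin at the blue end at (332,201) and the heels on the saddle side. Now the bar.

```bash
python3 -m creep '[0.004,-0.025,-0.01,0.115, 0.008,-0.05,-0.02,0.23, 0.012,-0.075,-0.03,0.345, 0.016,-0.1,-0.04,0.46, 0.02,-0.125,-0.05,0.575, 0.024,-0.15,-0.06,0.69, 0.028,-0.175,-0.07,0.805, 0.032,-0.2,-0.08,0.92, 0.036,-0.218,-0.09,1.035, 0.036,-0.218,-0.11,1.112]' 0.7; python3 -m creep '[0,0,-0.01,0,0,0,-0.02,0,0,0,-0.03,0,0,0,-0.03,0]'
python3 - <<'E'
from h import *
o=get_obs(); print(np.round(o["qpos"],3),np.round(o["ee_pos"],1),np.degrees(Rn.from_rotvec(o["orientation"]).as_euler("ZYX")[0]))
im,X=cloud("wrist"); save(im,"w12"); al=np.ones(X.shape[:2],bool); b=(380,560,-190,20)
print("bar",blob(X,al,10,14,b),"grip",blob(X,al,37,43,(420,480,-120,-50)))
E
```

```text
t: 24.35
ee_pos: [450.9, -87.8, 127.5]
orientation: [0.487, 3.1, -0.001]
ft_force: [0.2, 1.2, -0.4]
width: 61.5
grasp_force: 0.0
t: 24.68
ee_pos: [447.8, -84.3, 95.9]
orientation: [-0.494, -3.099, -0.0]
ft_force: [0.2, -0.4, 0.4]
width: 61.9
grasp_force: 0.0
[-0.212  0.391  2.077  0.     0.676 -1.467] [447.8 -84.3  95.9] 161.87735304760952
bar (3477, array([450.6, -83.8,  11.9]), np.float64(11.9), 'rect', array([450.9, -84.2]), array([171.7,  17.8]), 71.8) grip (790, array([450.6, -84.5,  39.7]), np.float64(39.8), 'rect', array([451.2, -84.4]), array([29.4, 16.1]), 71.5)
```

View pics/w12.png

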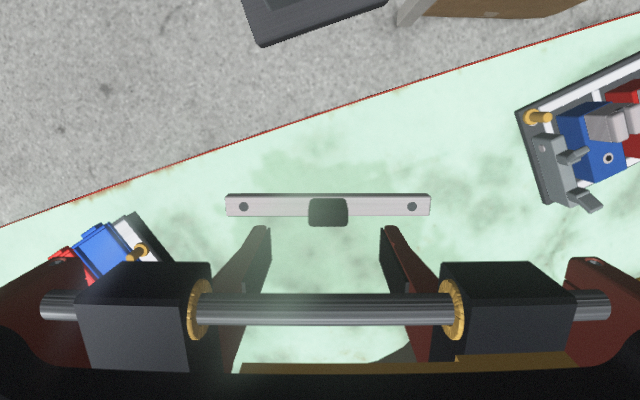

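Bar's grip block is at (328,211), between the fingers (258, 393) and about 3 mm off along the tool. I'll grip it.

```bash
python3 -m creep '[0.0025,0,-0.02,0, 0.0025,0,-0.045,0, 0.0025,0,-0.065,0, 0.0025,0,-0.075,0,0.0025,0,-0.0795,0,0.0025,0,-0.0795,0]'; python3 -m creep '[0,0,0,0,0,0,0,0,0,0,0,0,0,0,0,0,0,0,0,0]' 0.2;  python3 -m creep '[0,0,0.008,0,0,0,0.02,0,0,0,0.04,0,0,0,0.07,0, 0,0.0,0.1,0,0,0.0,0.12,0]'
```

```text
t: 25.23
ee_pos: [451.4, -85.0, 18.0]
orientation: [-0.494, -3.102, -0.0]
ft_force: [0.1, 0.3, 0.1]
width: 61.2
grasp_force: 0.0
t: 25.65
ee_pos: [452.0, -85.3, 18.7]
orientation: [0.494, 3.101, 0.0]
ft_force: [1.7, 3.1, 2.4]
width: 31.7
grasp_force: 1.4
t: 26.15
ee_pos: [451.7, -85.3, 140.7]
orientation: [0.494, 3.101, -0.0]
ft_force: [0.6, -0.5, -3.9]
width: 29.8
grasp_force: 30.0
```

```bash
python3 -m creep '[0.002,0.041,0,0.1, 0.004,0.082,0,0.2, 0.008,0.123,0,0.3, 0.012,0.164,0,0.4, 0.016,0.205,0,0.459, 0.016,0.24,0,0.459, 0.016,0.26,-0.01,0.459, 0.016,0.26,-0.025,0.459, 0.016,0.26,-0.04,0.459, 0.016,0.26,-0.04,0.459]'; python3 -m creep '[0,0,0,0]'
python3 - <<'E'
from h import *
o=get_obs(); print(np.round(o["ee_pos"],1),np.degrees(Rn.from_rotvec(o["orientation"]).as_euler("ZYX")[0]))
im,X=cloud("wrist"); save(im,"w13"); al=np.ones(X.shape[:2],bool); b=(420,520,60,290)
print("bar",blob(X,al,86,105,b),"grip",blob(X,al,114,134,(420,520,130,220)))
for n,b in [("left",(430,520,235,260)),("right",(430,530,85,115))]: print(n,blob(X,al,44,58,b))
E
```

```text
t: 26.98
ee_pos: [465.2, 174.6, 96.2]
orientation: [0.226, -3.129, 0.002]
ft_force: [-1.1, -1.0, -3.8]
width: 29.3
grasp_force: 30.0
t: 27.07
ee_pos: [466.5, 174.5, 97.9]
orientation: [0.225, -3.131, 0.001]
ft_force: [0.0, 0.8, -3.3]
width: 29.7
grasp_force: 30.0
[466.5 174.5  97.9] -171.784818563675
bar (6713, array([463.4, 172.7,  90.9]), np.float64(90.3), 'rect', array([464.2, 173.4]), array([ 21. , 171.5]), 8.6) grip (2719, array([462. , 173.3, 120.4]), np.float64(118.4), 'rect', array([465. , 173.6]), array([22.2, 49.2]), 8.3)
left (257, array([441.8, 246.2,  51.1]), np.float64(52.5), 'rect', array([456.7, 249.3]), array([50.8, 11.1]), 9.4)
right (239, array([460.8,  98. ,  51.1]), np.float64(52.6), 'rect', array([478.4, 100.1]), array([50.7, 11.1]), 8.5)
```

View pics/w13.png

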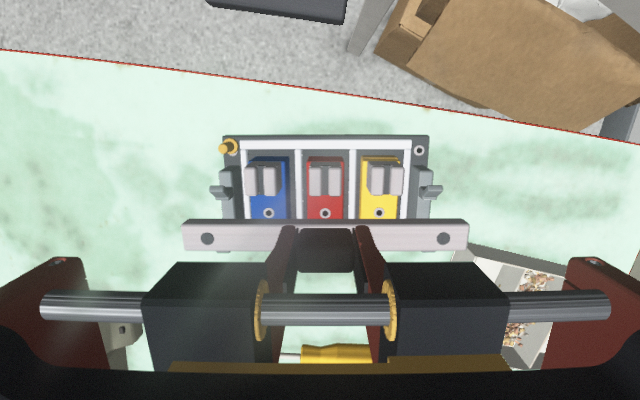

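The bar hangs parallel to the carrier (176–468, row 236), just behind the saddle line. It needs about +2 mm in x and +1 mm in y, then down 44 mm.

```bash
python3 -m creep '[0.0018,0.0012,0,0, 0.0018,0.0012,-0.01,0, 0.0018,0.0012,-0.02,0, 0.0018,0.0012,-0.025,0,0.0018,0.0012,-0.025,0]'
python3 - <<'E'
from h import *
im,X=cloud("wrist"); al=np.ones(X.shape[:2],bool); b=(420,520,60,290)
print("bar",blob(X,al,63,70,b))
E
python3 -m creep '[0,0,-0.006,0, 0,0,-0.012,0, 0,0,-0.016,0, 0,0,-0.018,0,0,0,-0.0185,0,0,0,-0.0185,0]'
```

```text
t: 27.53
ee_pos: [468.3, 175.4, 71.7]
orientation: [0.224, -3.131, 0.001]
ft_force: [-1.1, 0.5, -4.3]
width: 29.8
grasp_force: 30.0
bar (5358, array([466.5, 173.9,  64.2]), np.float64(64.2), 'rect', array([467.1, 174.5]), array([ 18.3, 171.5]), 8.5)
t: 28.08
ee_pos: [469.3, 176.0, 54.5]
orientation: [0.225, -3.133, 0.0]
ft_force: [0.2, -0.1, -3.9]
width: 29.9
grasp_force: 30.0
```

```bash
python3 -m creep '[0,0,-0.0005,0,0,0,-0.001,0,0,0,-0.001,0]'
python3 - <<'E'
from h import *
im,X=cloud("wrist"); al=np.ones(X.shape[:2],bool); b=(420,520,60,290)
print("bar",blob(X,al,43,50,(440,500,105,240)), get_obs()["ft_force"])
E
```

```text
t: 28.33
ee_pos: [469.4, 176.0, 53.8]
orientation: [-0.225, 3.133, 0.0]
ft_force: [0.5, 0.1, -3.5]
width: 29.4
grasp_force: 30.0
bar (4476, array([467.3, 169.9,  46. ]), np.float64(46.1), 'rect', array([457.7, 169.7]), array([ 47.2, 140.7]), 11.3) [ 0.23968964 -1.21827686 -3.07372337]
```

```bash
python3 -m creep '[0,0,-0.0005,0,0,0,-0.0008,0,0,0,-0.0008,0]'; python3 -m creep '[0,0,0,0,0,0,0,0,0,0,0,0,0,0,0,0]' 0.55; python3 -m creep '[0,0,0.01,0,0,0,0.03,0,0,0,0.06,0,-0.01,0,0.1,0,-0.02,0,0.13,0,-0.04,0,0.15,0,-0.06,0,0.15,0,-0.06,0,0.15,0]'
python3 - <<'E'
from h import *
im,X=cloud("wrist"); save(im,"w14"); al=np.ones(X.shape[:2],bool)
with np.errstate(invalid='ignore'): pass
H,S,V=np.moveaxis(hsv(im),-1,0)
print("bar",blob(X,al,45,47.5,(445,500,105,245)),"grip",blob(X,al,70,78,(440,500,130,220)))
for n in ["yellow","red","blue"]: print(n,blob(X,colour(im,n),30,38,(400,520,60,260)))
print("noses",blob(X,al,57,64,(400,450,80,260)))
E
```

```text
t: 28.63
ee_pos: [469.6, 176.1, 53.6]
orientation: [-0.225, 3.133, 0.0]
ft_force: [-2.2, 0.4, 5.7]
width: 29.7
grasp_force: 30.0
t: 28.97
ee_pos: [469.5, 176.0, 52.9]
orientation: [-0.225, 3.133, 0.0]
ft_force: [0.2, 1.3, 0.7]
width: 47.9
grasp_force: 0.0
t: 29.63
ee_pos: [406.9, 175.7, 204.5]
orientation: [-0.226, 3.133, 0.001]
ft_force: [-0.9, 1.0, -0.9]
width: 48.2
grasp_force: 0.0
bar (897, array([467.1, 179.4,  46. ]), np.float64(46.0), 'rect', array([463.5, 167.6]), array([ 35.5, 133.1]), 11.5) grip (428, array([467.6, 174.6,  73.5]), np.float64(73.6), 'rect', array([468.1, 174.6]), array([16.3, 29. ]), 8.4)
yellow (129, array([445.9, 207.3,  33.9]), np.float64(33.9), 'rect', array([439.1, 211.2]), array([31.6, 27.8]), 7.4)
red (49, array([452.3, 179.3,  34. ]), np.float64(34.0), 'rect', array([445.7, 175. ]), array([28.6, 15.9]), 8.3)
blue 3
noses (861, array([437.2, 172. ,  59.6]), np.float64(59.7), 'rect', array([438.7, 168.9]), array([ 20.2, 105.6]), 8.4)
```

View pics/w14.png

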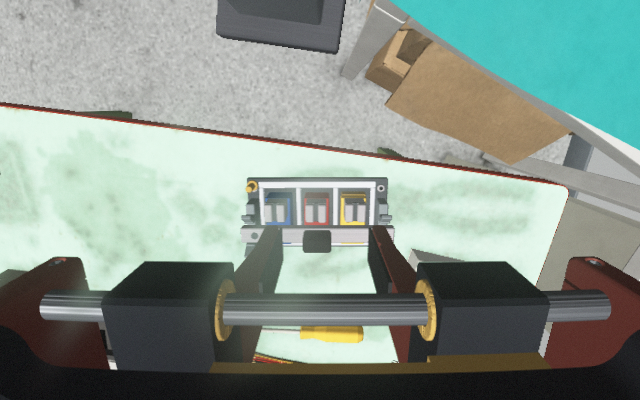

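The bar lies in both saddles (243–393, row 234): top at 46 mm, grip block at (468.1, 174.6), which matches the saddle midpoint. The dies are in order and the gripper is clear, so I'm handing the job in.

```bash
python3 -c "
from workcell import ticket; print(ticket.close_job())"
```

```text
the job is handed in; nothing more can be done
None
```

Job handed in after about 30 s of robot time: blue, red and yellow (on the packing block) are seated in order from the pin end, heels on the saddle side, and the keeper bar rests centred in both saddles; the judged result was not shown.

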